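Clear and shut the mini oven, then hold its dial at the third click

TASK

Start the mini oven: lift the spice jar off its lowered door and stand it upright on the small oval tray beside the other spice jar, and push the door up until it is fully shut. Then turn the spring-return dial on top of the oven clockwise past the first two clicks to the third, not on to the stop beyond, and keep hold of it there: the program finishes while the gripper is still holding the dial at the third click, because it springs back when let go. Do not topple either jar, and do not shift the other jar, the garlic or the lemon.

Things in the scene. Friction and masses are not known exactly. Their poses are not given: they have to be found in the camera images.
- mini_oven: small steel mini oven, fixed: 180 deep (its x), 250 wide (its y), 215 high. Origin under its centre on the worktop; its front faces its own -x (towards the robot), z up. The door hinge line runs along y on the front, at x = -90, z = 55 mm. The front above the closed door is a plain steel fascia, in the plane x = -90.
- door_hinge (a point): middle of the door's hinge line (fixed to the oven, same axes as the oven)
- oven_door (a joint): glazed bottom-hinged door, rad: 0 = fully shut (upright), 1.57 = lowered flat to its stop (the start). 130 high, 232 wide, 14 thick, 0.35 kg; lowered, its inner face is 55 mm over the worktop. A light hinge spring draws it shut over the last 0.1 rad; let go between there and 0.4 rad it stays, farther out it falls open.
- door_tab (a point): grip point on the black pull tab at the middle of the door's top edge: 18 wide (along the hinge), 10 thick, 42 mm out past the edge; the point is 16 mm from its end. From the hinge line: 156 mm along the door, 20 mm to its outer side. z points from hinge to tab, y along the hinge. Lowered, it is 35 mm over the worktop, pointing to the robot; shut, it stands up 15 mm clear of the fascia.
- oven_dial (a joint): dial on the oven's roof, vertical axis, rad: 0 = rest, grows clockwise from above. Light clicks at 0.4, 0.8 and 1.2; the third is the last, beyond it the dial runs on to a hard stop at 1.5. A spring (0.06 N m at rest, 0.14 at the third click) drives it back to 0 when let go. A short mark on the roof shows rest, three longer ones the clicks.
- dial_grip (a point): grip point on the dial's axis, 24 mm over the oven's roof, turning with the dial. The dial is a 50 mm disc 8 mm high with an upright grip bar 46 long, 14 thick, from 8 to 37 mm over the roof. Site x runs along the bar (white pointer line at its -x end), y across it. The axis is at oven x = -40, y = -60 mm (near the front, right of the middle).
- jar_center (a point): centre (half-way up) of the spice jar that stands on the lowered oven door: a round glass jar with a dark cap, 41 in diameter, 105 high, about 0.11 kg, z up its axis
- tray: small oval off-white tray, fixed, on the strip of worktop in front of the sink: 132 (its x) by 183 (its y) mm, floor about 6 and rim 11 mm over the worktop. Origin under its centre. The other jar stands on the half at its -y end; the half at +y is free (middle of the free half: y = +45).
- other_jar_center (a point): centre of the other spice jar of the same size, standing on the tray; leave it standing there
- garlic: bystander: garlic bulb, 56 mm, on the worktop left of the oven door
- lemon: bystander: lemon, 71x53x51 mm, at the front left

How it is judged:
By the outcome, as a careful person would: the job done as asked, in the order asked, and still so for the second after the job is handed in, while the arm keeps its last pose, push and grip.
It also fails if it takes over 61 s, if anything falls off the work surface, if the arm or the gripper's body presses on something with over 40 N, if the wrist force passes 120 N, or if a joint passes its speed limit or range.

ROBOT

A 6-joint arm with a two-finger parallel gripper is mounted at the origin on a cart in front of the work surface, level with it; the furniture and walls round the work are solid. World frame = base frame: x ahead of the robot, y to its left, z up, the work surface at z = 0. Lengths are in m, angles in rad, forces in N, time in s.
With the tool pointing down it reaches from about 0.325 to 0.75 m from the base axis. Payload 7.6 kg.
Tool frame: the origin (TCP) lies on the mounting face of the last link; the fingertips stand 173 mm ahead of it and the grasp point (between the pads) lies 155 mm ahead of it; z points along the fingers, y is the line along which they close (so a half turn about z gives the same grasp; the last joint's range is limited). The gripper opens to 85 mm and grips with 20 to 120 N. Pads are 22 mm wide; open, the fingers measure 114 mm over their backs; the gripper's body (76 mm by 85 mm) begins 54 mm behind the grasp point. The pads swing forward as they close: fully open they stand 13 mm farther back than shut.
Start: joints at [-1.275, 0.052, 1.401, -0, 1.689, -0.07], TCP at [0.188, -0.49, 0.405] pointing down, gripper open.
Joint ranges: [-2.9, 2.9], [-0.91, 2.17], [0.12, 2.37], [-1.06, 4.2], [0.26, 2.73], [-2.93, 2.93]. Speed limits (rad/s): [2.57, 2.57, 3.01, 3.14, 3.14, 3.14].

INTERFACE

Orientations are given as a 3x3 rotation matrix whose columns are the frame's x, y, z axes.
In Python, from plant import sense, capture, close_job gives the robot as it stands.
- The arm moves only by the tool step_arm, never from a script. Its argument "commands" is a list of rows, each an object of numbers: "tx", "ty", "tz": the shift along the tool's x, y, z normalised to -1 to 1, where 1 is 0.04 m; "wx", "wy", "wz": the turn, a rotation vector about the tool's x, y, z normalised to -1 to 1, where 1 is 6 degrees. A call has 1 to 12 rows; each row shifts and turns the commanded pose from where the row before left it, along the tool's axes as they then stand; what a row does not reach is not made up. A row lasts 1/12 s, in which the tool goes at most 41.7 mm and 7.16 degrees, less where a joint would pass 70% of its speed; a pose out of reach is approached as far as the arm can. A call with a number of a shift or a turn outside -1 to 1 is refused whole. A call with a gripper value outside its range is refused whole. "claw" is the finger opening in mm, from 0 to 85.4, set as the call begins (left out, the last holds). The fingers move at their own pace and stop on an object; the grip force is fixed at half the most. Time passes only in rows, so rows that do not move let the fingers close. It gives the time, the measured TCP pose, the force, the opening and the grip force at its end, in the units of the state.
- sense(): the state, without advancing time (a new reading comes with each control period).
- capture(name): name is "side" or "top" or "wrist"; returns a dict with "image" (480x640x3 uint8, blue, green, red), "fx", "fy", "cx", "cy" (pixels), "world_from_camera" (4x4, takes a point from camera to world coordinates). Camera axes: x right, y down, z forward; pixel columns grow to the right and rows downward; lengths in m; the calibration is good to about 2 mm. A picture is of the moment at which its call begins. There is no depth.
- close_job(): hands the job in; it is judged then, once.
The state is a dict: "clock": time; "joint_positions": joint angles; "joint_velocities": joint speeds; "tau": joint torques, N m; "eef_pos": TCP position; "orientation": TCP orientation; "wrist_force": force on the tool from outside, world axes, zero at the start; "torque": the same for the moment, N m; "width": finger opening in m; "grasp_force": force on a finger pad.
Only numpy, scipy, OpenCV 4.12 (cv2) and the standard library are available. Lean on these libraries where they do the work, as an engineer would, in place of code of your own. Each camera call takes 0.05 s, during which the arm holds its last target. There are 200 camera calls.

## Working session

There is one attempt and no reset: what is moved stays moved. The work goes in short steps, Python scripts to look and compute and a tool call to move; the robot and the scene stay as the last step left them, time stands still between calls to the robot, and variables do not carry over. Pictures are saved under pics/ and viewed, at most 10 in all, crops included, and the job is handed in when it is done.

Besides the shell and the picture viewer there is one more tool, called after "Call:" by a JSON object that holds its "op" and its "data", one argument or row to a line. step_arm: Moves the arm, as the interface text tells. Its arguments: {"type":"object","properties":{"commands":{"type":"array"},"claw":{"type":"number"}},"required":["commands"]}

```bash
mkdir -p pics; ls; python3 - <<'E'
from plant import sense,capture
import cv2,numpy as np
for n in("top","side"):
    c=capture(n);cv2.imwrite(f"pics/{n}0.png",c["image"]);np.savez(f"pics/{n}0.npz",**c)
    print(n,c["fx"],c["cx"],c["cy"],np.round(c["world_from_camera"],3).tolist())
s=sense();print(s["eef_pos"],np.round(s["orientation"],3).tolist(),s["clock"])
E
```

```text
pics
top 604.4090171874939 317.0095256000964 241.98862038784011 [[-0.051, -0.88, 0.472, -0.336], [-0.999, 0.05, -0.014, 0.075], [-0.011, -0.473, -0.881, 1.789], [0.0, 0.0, 0.0, 1.0]]
side 598.9789184649865 318.79394234672185 227.42624296470171 [[-0.197, -0.692, 0.695, -0.495], [-0.98, 0.154, -0.125, 0.225], [-0.02, -0.706, -0.708, 1.215], [0.0, 0.0, 0.0, 1.0]]
[ 0.18781464 -0.4902252   0.40396516] [[0.934, 0.358, -0.0], [0.358, -0.934, 0.001], [0.0, -0.001, -1.0]] 0.1
```

View pics/top0.png

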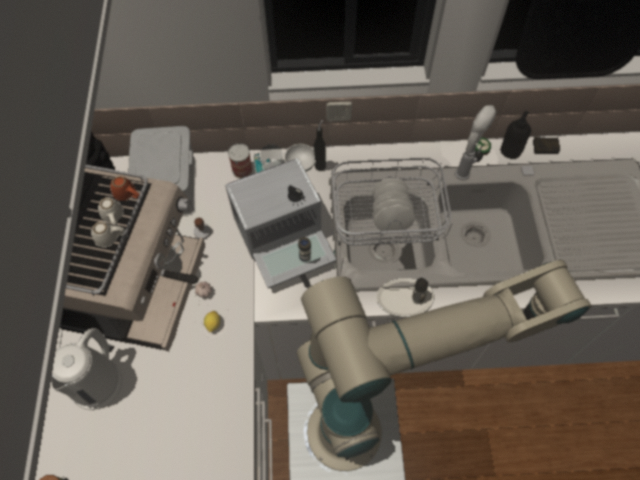

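View pics/side0.png

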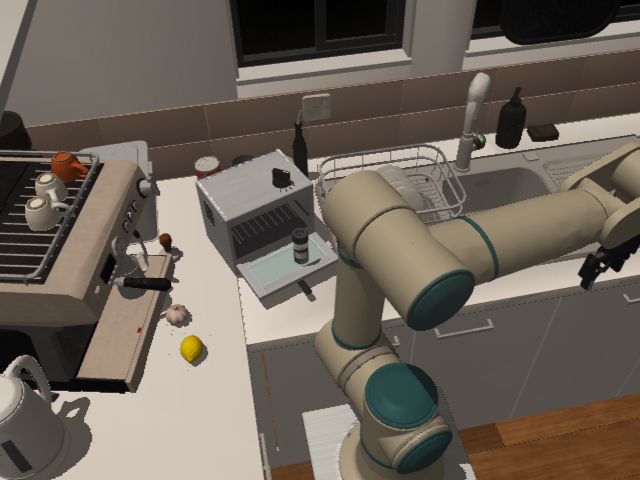

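Top: oven roof about (226,185)-(297,162)-(320,205)-(245,227), jar cap (304,242), tray (405,297) with the other jar (421,290). Side: oven dial (283,177), jar (300,245), tab (306,289). I zoom in for exact pixels.

```bash
cat > h.py <<'E'
import numpy as np,cv2
from plant import sense,capture
def cam(n): return dict(np.load(f"pics/{n}.npz"))
def ray(c,p):
    d=np.array([(p[0]-c["cx"])/c["fx"],(p[1]-c["cy"])/c["fy"],1.]);T=c["world_from_camera"]
    return T[:3,3],T[:3,:3]@d
def onz(c,p,z):
    o,d=ray(c,p);return o+d*(z-o[2])/d[2]
def tri(a,pa,b,pb):
    o1,d1=ray(a,pa);o2,d2=ray(b,pb)
    t=np.linalg.lstsq(np.c_[d1,-d2],o2-o1,rcond=None)[0];p,q=o1+d1*t[0],o2+d2*t[1]
    return (p+q)/2,np.linalg.norm(p-q)
def proj(c,P):
    q=np.linalg.inv(c["world_from_camera"])@np.r_[P,1];return np.round([c["fx"]*q[0]/q[2]+c["cx"],c["fy"]*q[1]/q[2]+c["cy"]],1)
def grab(n,name):
    c=capture(n);np.savez(f"pics/{name}.npz",**c);return c
E
python3 - <<'E'
from h import *
t=cam("top0")["image"][150:320,215:445];s=cam("side0")["image"][145:315,190:350]
a=cv2.resize(t,None,fx=3.4,fy=3.4,interpolation=2);b=cv2.resize(s,None,fx=3.5,fy=3.5,interpolation=2)
cv2.imwrite("pics/zt.png",a);cv2.imwrite("pics/zs.png",b)
E
```

```text
(no output)
```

View pics/zt.png

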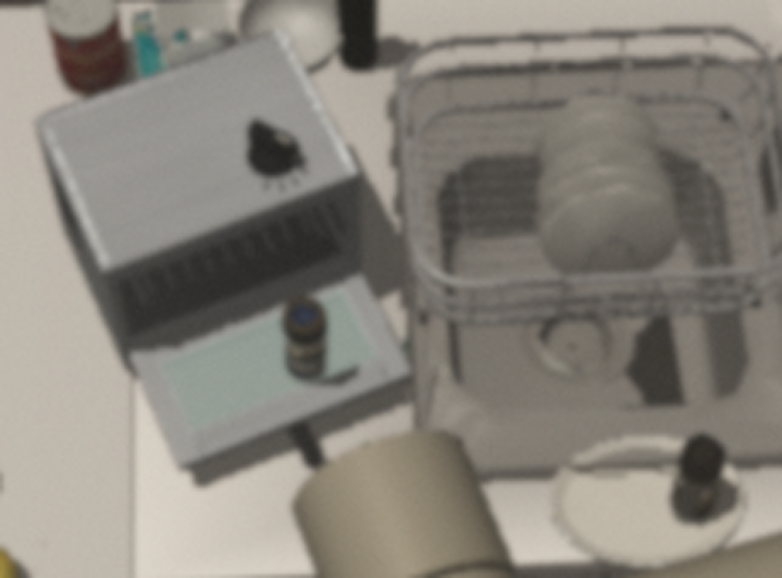

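View pics/zs.png

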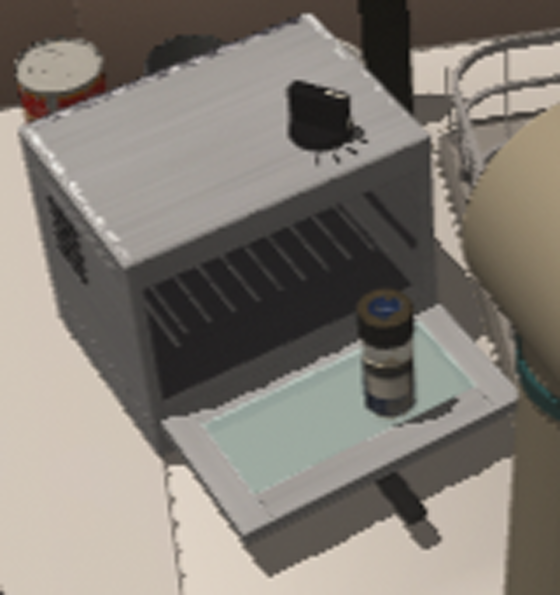

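Zooms: oven roof corners, dial, jar cap and door are clear in both views. The tray is seen only from the top, with its free half to the left of the other jar.

```bash
python3 - <<'E'
from h import *
t,s=cam("top0"),cam("side0")
T=lambda u,v:(u/3.4+214.65,v/3.4+149.65); S=lambda u,v:(u/3.5+189.65,v/3.5+144.65)
C={'BL':((40,118),(22,130)),'BR':((285,32),(312,15)),'FR':((358,176),(432,138)),'FL':((105,270),(128,267))}
P={}
for k,(a,b) in C.items():
    p,e=tri(t,T(*a),s,S(*b));A,B=onz(t,T(*a),.215),onz(s,S(*b),.215);P[k]=(A+B)[:2]/2
    print(k,p.round(3),round(e,4),A.round(3)[:2],B.round(3)[:2])
c=sum(P.values())/4; y=(P['BL']+P['FL']-P['BR']-P['FR'])/2; x=(P['BL']+P['BR']-P['FL']-P['FR'])/2
ya=np.arctan2(-y[0],y[1]);xa=np.arctan2(x[1],x[0]);print("ctr",c.round(4),"dims",np.linalg.norm(x),np.linalg.norm(y),"yaw",xa,ya)
a=(xa*.18+ya*.25)/.43;R=np.array([[np.cos(a),-np.sin(a)],[np.sin(a),np.cos(a)]])
print("yaw",a,np.degrees(a))
for n,q in dict(hinge=(-.09,0),dial=(-.04,-.06),tab=(-.246,0)).items():print(n,(c+R@q).round(4))
d=c+R@(-.04,-.06);print("dialproj",proj(t,np.r_[d,.252]),proj(s,np.r_[d,.252]),"tabproj s",proj(s,np.r_[c+R@(-.246,0),.04]))
print("jar top", onz(t,T(304,310),.16),onz(s,S(385,305),.16),tri(t,T(304,310),s,S(385,305)))
cnt=None
im=t["image"];roi=im[270:325,370:440];
print("oj cap",onz(t,T(703,445),.111)," tray ellipse pts",[onz(t,T(*q),.011).round(3)[:2].tolist() for q in((550,500),(748,500),(650,436),(645,565))])
E
```

```text
BL [0.742 0.325 0.193] 0.0016 [0.727 0.321] [0.716 0.324]
BR [0.82  0.093 0.203] 0.0007 [0.811 0.093] [0.804 0.095]
FR [0.654 0.031 0.204] 0.0029 [0.648 0.033] [0.641 0.032]
FL [0.573 0.262 0.199] 0.0013 [0.563 0.26 ] [0.555 0.261]
ctr [0.6833 0.1774] dims 0.17402782499852915 0.2437055922874499 yaw 0.3627681299163642 0.3585761998912327
yaw 0.3603309612971017 20.64544331021574
hinge [0.5991 0.1456]
dial [0.667  0.1071]
tab [0.4531 0.0906]
dialproj [295.  190.8] [281.4 170.6] tabproj s [306.4 288. ]
jar top [0.54326506 0.08749337 0.16      ] [0.5348593  0.08799021 0.16      ] (array([0.55219445, 0.0866744 , 0.1427331 ]), np.float64(0.0020289379203013345))
oj cap [ 0.4125844  -0.26292908  0.111     ]  tray ellipse pts [[0.409, -0.133], [0.399, -0.318], [0.469, -0.234], [0.34, -0.214]]
```

Call:
{"op": "step_arm", "data": {
  "commands": [
    {"tx": 0.635,"ty": -0.56},
    {"tx": 0.635,"ty": -0.56},
    {"tx": 0.635,"ty": -0.56},
    {"tx": 0.635,"ty": -0.56},
    {"tx": 0.635,"ty": -0.56},
    {"tx": 0.635,"ty": -0.56},
    {"tx": 0.635,"ty": -0.56},
    {"tx": 0.635,"ty": -0.56},
    {"tx": 0.635,"ty": -0.56}
  ],
  "claw": 85
}}

```text
invalid input at $.commands[0]: expected keys tx, ty, tz, wx, wy, wz
```

Call:
{"op": "step_arm", "data": {
  "commands": [
    {"tx": 0.635,"ty": -0.56},
    {"tx": 0.635,"ty": -0.56},
    {"tx": 0.635,"ty": -0.56},
    {"tx": 0.635,"ty": -0.56},
    {"tx": 0.635,"ty": -0.56},
    {"tx": 0.635,"ty": -0.56},
    {"tx": 0.635,"ty": -0.56},
    {"tx": 0.635,"ty": -0.56},
    {"tx": 0.635,"ty": -0.56},
    {},
    {}
  ]
}}

```text
invalid input at $.commands[0]: expected keys tx, ty, tz, wx, wy, wz
```

```bash
python3 - <<'E'
from h import *
c=grab("wrist","w1");t=grab("top","top1");cv2.imwrite("pics/w1.png",np.hstack([c["image"]])) 
s=sense();print(s["eef_pos"],np.round(s["orientation"],3).tolist(),s["clock"],s["wrist_force"]);print(np.round(c["world_from_camera"],3).tolist(),c["fx"])
for n,P in dict(jar=(.54,.088,.16),dial=(.667,.107,.252),tab=(.453,.09,.04)).items():print(n,proj(c,np.array(P)))
E
```

```text
[ 0.18778906 -0.49025624  0.40422237] [[0.934, 0.358, -0.0], [0.358, -0.934, 0.001], [0.0, -0.001, -1.0]] 0.2 [0.45414434 0.07520979 0.09712633]
[[0.359, -0.884, -0.301, 0.265], [-0.933, -0.34, -0.114, -0.461], [-0.002, 0.322, -0.947, 0.373], [0.0, 0.0, 0.0, 1.0]] 339.927510012166
jar [-2173.1 -2771.4]
dial [2166.6 3039.3]
tab [-452.8 -566. ]
```

View pics/w1.png

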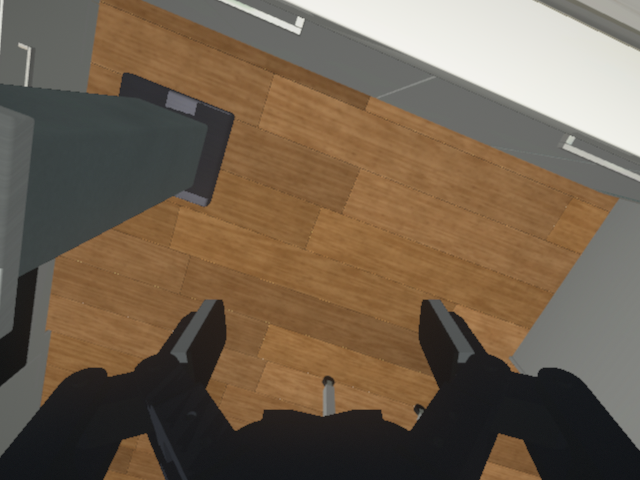

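The rows need all six keys, so the arm has not moved: this view shows only the floor and the open fingers at (200,330) and (445,330).

Call:
{"op": "step_arm", "data": {
  "commands": [
    {"tx": 0.635,"ty": -0.56,"tz": 0,"wx": 0,"wy": 0,"wz": 0},
    {"tx": 0.635,"ty": -0.56,"tz": 0,"wx": 0,"wy": 0,"wz": 0},
    {"tx": 0.635,"ty": -0.56,"tz": 0,"wx": 0,"wy": 0,"wz": 0},
    {"tx": 0.635,"ty": -0.56,"tz": 0,"wx": 0,"wy": 0,"wz": 0},
    {"tx": 0.635,"ty": -0.56,"tz": 0,"wx": 0,"wy": 0,"wz": 0},
    {"tx": 0.635,"ty": -0.56,"tz": 0,"wx": 0,"wy": 0,"wz": 0},
    {"tx": 0.635,"ty": -0.56,"tz": 0,"wx": 0,"wy": 0,"wz": 0},
    {"tx": 0.635,"ty": -0.56,"tz": 0,"wx": 0,"wy": 0,"wz": 0},
    {"tx": 0.635,"ty": -0.56,"tz": 0,"wx": 0,"wy": 0,"wz": 0}
  ],
  "claw": 85
}}

```text
clock: 0.95
eef_pos: [0.3294, -0.2186, 0.4047]
orientation: [[0.934, 0.357, 0.0], [0.357, -0.934, -0.0], [0.0, 0.0, -1.0]]
wrist_force: [1.0, -0.3, -0.3]
width: 0.085
grasp_force: 0.0
```

Call:
{"op": "step_arm", "data": {
  "commands": [
    {"tx": 0.635,"ty": -0.56,"tz": 0,"wx": 0,"wy": 0,"wz": 0},
    {"tx": 0.635,"ty": -0.56,"tz": 0,"wx": 0,"wy": 0,"wz": 0},
    {"tx": 0.635,"ty": -0.56,"tz": 0,"wx": 0,"wy": 0,"wz": 0},
    {"tx": 0.635,"ty": -0.56,"tz": 0,"wx": 0,"wy": 0,"wz": 0},
    {"tx": 0.635,"ty": -0.56,"tz": 0,"wx": 0,"wy": 0,"wz": 0},
    {"tx": 0.635,"ty": -0.56,"tz": 0,"wx": 0,"wy": 0,"wz": 0},
    {"tx": 0.635,"ty": -0.56,"tz": 0,"wx": 0,"wy": 0,"wz": 0},
    {"tx": 0.635,"ty": -0.56,"tz": 0,"wx": 0,"wy": 0,"wz": 0},
    {"tx": 0.635,"ty": -0.56,"tz": 0,"wx": 0,"wy": 0,"wz": 0},
    {"tx": 0,"ty": 0,"tz": 0,"wx": 0,"wy": 0,"wz": 0},
    {"tx": 0,"ty": 0,"tz": 0,"wx": 0,"wy": 0,"wz": 0}
  ]
}}

```text
clock: 1.87
eef_pos: [0.4708, 0.051, 0.4041]
orientation: [[0.933, 0.36, -0.001], [0.36, -0.933, -0.0], [-0.001, -0.0, -1.0]]
wrist_force: [-0.4, 0.4, -1.1]
width: 0.0851
grasp_force: 0.0
```

```bash
python3 - <<'E'
from h import *
c=grab("wrist","w2");cv2.imwrite("pics/w2.png",c["image"])
s=sense();print(s["eef_pos"],np.round(s["orientation"],3).tolist(),s["clock"],s["wrist_force"]);print(np.round(c["world_from_camera"],3).tolist(),c["fx"])
for n,P in dict(jar=(.54,.088,.16),jarbase=(.54,.088,.055),dial=(.667,.107,.252),tab=(.453,.09,.04),FL=(.559,.26,.215),FR=(.644,.033,.215)).items():print(n,proj(c,np.array(P)))
E
```

```text
[0.47053294 0.05003053 0.40429137] [[0.933, 0.359, -0.001], [0.359, -0.933, -0.0], [-0.001, 0.0, -1.0]] 1.9167 [-0.1618402   0.02828214 -1.21479377]
[[0.362, -0.882, -0.301, 0.548], [-0.932, -0.342, -0.116, 0.08], [-0.0, 0.323, -0.946, 0.373], [0.0, 0.0, 0.0, 1.0]] 339.927510012166
jar [305.1 125.5]
jarbase [310.7 122.7]
dial [ 403.3 -455.7]
tab [279.  206.3]
FL [-121.9  -98.2]
FR [534.3 -88.8]
```

View pics/w2.png

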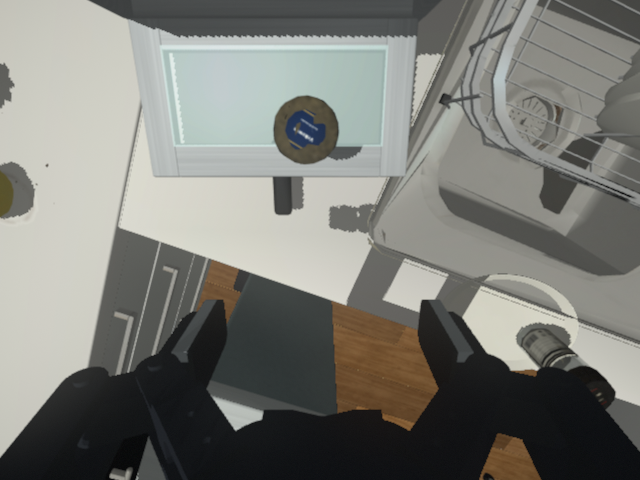

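Wrist view: jar cap centred at (306,130), door outer edge from (154,178) to (405,178), tab end at (283,214), tray rim top at (525,275), and other jar cap at (590,392).

```bash
python3 - <<'E'
from h import *
c=cam("w2")
J=onz(c,(306.3,130),.16);L=onz(c,(154,178),.055);R=onz(c,(405,178),.055)
print("jar",J,"edgeL",L,"R",R,np.linalg.norm(L-R),"mid",(L+R)/2)
y=(L-R)[:2]/np.linalg.norm(L-R);x=np.array([y[1],-y[0]]);a=np.arctan2(x[1],x[0]);print("yaw",a)
m=((L+R)/2)[:2];h=m+.13*x
print("hinge",h,"tab",h-.156*x,"dial",h+.05*x-.06*y,"centre",h+.09*x)
print("tab end",onz(c,(283,212),.04), "exp",h-.172*x)
print("oj cap",onz(c,(590,390),.111),"rim top",onz(c,(527,275),.011),"right",onz(c,(579,318),.011))
s=sense();Ro=s["orientation"];
d=np.r_[J[:2],.135+.155]-s["eef_pos"];print("tool move to grasp",Ro.T@d/.04)
E
```

```text
jar [0.53785874 0.08645212 0.16      ] edgeL [0.44077844 0.20756341 0.055     ] R [ 0.52581006 -0.01163389  0.055     ] 0.23511237895047996 mid [0.48329425 0.09796476 0.055     ]
yaw 0.37005178329321037
hinge [0.60449437 0.14498104] tab [0.45905422 0.0885615 ] dial [0.67280962 0.10712571] centre [0.68840214 0.17753078]
tab end [0.44884142 0.0842964  0.04      ] exp [0.44413729 0.08277488]
oj cap [ 0.40899957 -0.25135472  0.111     ] rim top [ 0.47142491 -0.20753817  0.011     ] right [ 0.44427619 -0.29881899  0.011     ]
tool move to grasp [ 1.90090796 -0.24608074  2.85519287]
```

Call:
{"op": "step_arm", "data": {
  "commands": [
    {"tx": 0.65,"ty": -0.08,"tz": 0,"wx": 0,"wy": 0,"wz": 0},
    {"tx": 0.65,"ty": -0.08,"tz": 0,"wx": 0,"wy": 0,"wz": 0},
    {"tx": 0.6,"ty": -0.09,"tz": 0,"wx": 0,"wy": 0,"wz": 0},
    {"tx": 0,"ty": 0,"tz": 0.6,"wx": 0,"wy": 0,"wz": 0},
    {"tx": 0,"ty": 0,"tz": 0.6,"wx": 0,"wy": 0,"wz": 0},
    {"tx": 0,"ty": 0,"tz": 0.6,"wx": 0,"wy": 0,"wz": 0},
    {"tx": 0,"ty": 0,"tz": 0.6,"wx": 0,"wy": 0,"wz": 0},
    {"tx": 0,"ty": 0,"tz": 0.6,"wx": 0,"wy": 0,"wz": 0},
    {"tx": 0,"ty": 0,"tz": 0,"wx": 0,"wy": 0,"wz": 0},
    {"tx": 0,"ty": 0,"tz": 0,"wx": 0,"wy": 0,"wz": 0}
  ]
}}

```text
clock: 2.75
eef_pos: [0.5376, 0.0852, 0.2842]
orientation: [[0.934, 0.356, -0.002], [0.356, -0.934, -0.0], [-0.002, -0.0, -1.0]]
wrist_force: [-0.0, 0.4, 1.0]
width: 0.0851
grasp_force: 0.0
```

Call:
{"op": "step_arm", "data": {
  "commands": [
    {"tx": 0,"ty": 0,"tz": 0,"wx": 0,"wy": 0,"wz": 0},
    {"tx": 0,"ty": 0,"tz": 0,"wx": 0,"wy": 0,"wz": 0},
    {"tx": 0,"ty": 0,"tz": 0,"wx": 0,"wy": 0,"wz": 0},
    {"tx": 0,"ty": 0,"tz": 0,"wx": 0,"wy": 0,"wz": 0},
    {"tx": 0,"ty": 0,"tz": 0,"wx": 0,"wy": 0,"wz": 0},
    {"tx": 0,"ty": 0,"tz": 0,"wx": 0,"wy": 0,"wz": 0},
    {"tx": 0,"ty": 0,"tz": 0,"wx": 0,"wy": 0,"wz": 0},
    {"tx": 0,"ty": 0,"tz": 0,"wx": 0,"wy": 0,"wz": 0},
    {"tx": 0,"ty": 0,"tz": 0,"wx": 0,"wy": 0,"wz": 0},
    {"tx": 0,"ty": 0,"tz": 0,"wx": 0,"wy": 0,"wz": 0}
  ],
  "claw": 30
}}

```text
clock: 3.58
eef_pos: [0.5382, 0.0864, 0.2858]
orientation: [[0.934, 0.358, 0.002], [0.358, -0.934, -0.0], [0.002, 0.001, -1.0]]
wrist_force: [0.3, 0.4, 5.3]
width: 0.0399
grasp_force: 59.8
```

Call:
{"op": "step_arm", "data": {
  "commands": [
    {"tx": 0,"ty": 0,"tz": -0.3,"wx": 0,"wy": 0,"wz": 0},
    {"tx": 0,"ty": 0,"tz": -0.5,"wx": 0,"wy": 0,"wz": 0},
    {"tx": 0,"ty": 0,"tz": -0.6,"wx": 0,"wy": 0,"wz": 0},
    {"tx": 0,"ty": 0,"tz": -0.6,"wx": 0,"wy": 0,"wz": 0},
    {"tx": 0,"ty": 0,"tz": -0.5,"wx": 0,"wy": 0,"wz": 0},
    {"tx": -0.25,"ty": 0.23,"tz": 0,"wx": 0,"wy": 0,"wz": 0},
    {"tx": -0.5,"ty": 0.46,"tz": 0,"wx": 0,"wy": 0,"wz": 0},
    {"tx": -0.6,"ty": 0.55,"tz": 0,"wx": 0,"wy": 0,"wz": 0},
    {"tx": -0.6,"ty": 0.55,"tz": 0,"wx": 0,"wy": 0,"wz": 0},
    {"tx": -0.6,"ty": 0.55,"tz": 0,"wx": 0,"wy": 0,"wz": 0},
    {"tx": -0.6,"ty": 0.55,"tz": 0,"wx": 0,"wy": 0,"wz": 0}
  ]
}}

```text
clock: 4.5
eef_pos: [0.4603, -0.068, 0.3839]
orientation: [[0.934, 0.358, -0.002], [0.358, -0.934, 0.0], [-0.001, -0.001, -1.0]]
wrist_force: [-0.8, -0.7, 0.8]
width: 0.0399
grasp_force: 60.3
```

Call:
{"op": "step_arm", "data": {
  "commands": [
    {"tx": -0.6,"ty": 0.55,"tz": 0,"wx": 0,"wy": 0,"wz": 0},
    {"tx": -0.6,"ty": 0.55,"tz": 0,"wx": 0,"wy": 0,"wz": 0},
    {"tx": -0.6,"ty": 0.55,"tz": 0,"wx": 0,"wy": 0,"wz": 0},
    {"tx": -0.5,"ty": 0.46,"tz": 0,"wx": 0,"wy": 0,"wz": 0},
    {"tx": 0,"ty": 0,"tz": 0,"wx": 0,"wy": 0,"wz": 0},
    {"tx": 0,"ty": 0,"tz": 0,"wx": 0,"wy": 0,"wz": 0},
    {"tx": 0,"ty": 0,"tz": 0,"wx": 0,"wy": 0,"wz": 0}
  ]
}}

```text
clock: 5.08
eef_pos: [0.4058, -0.1782, 0.3843]
orientation: [[0.934, 0.357, -0.001], [0.357, -0.934, 0.001], [-0.0, -0.001, -1.0]]
wrist_force: [0.3, 0.6, -1.0]
width: 0.0401
grasp_force: 60.4
```

```bash
python3 - <<'E'
from h import *
c=grab("wrist","w3");d=grab("top","t3")
s=sense();print(s["eef_pos"],np.round(s["orientation"],3).tolist(),s["clock"],s["wrist_force"],s["width"])
w=cv2.resize(c["image"],(640,480));t=cv2.resize(d["image"][200:340,330:500],None,fx=3.43,fy=3.43)
t=cv2.resize(d["image"][230:330,350:480],(400,308),interpolation=2)
o=np.zeros((480,800,3),np.uint8);o[:308,400:]=t;o[:300,:400]=cv2.resize(w,(400,300));cv2.imwrite("pics/w3.png",o)
E
```

```text
[ 0.40614388 -0.17771181  0.38446082] [[0.933, 0.359, -0.0], [0.359, -0.933, 0.0], [-0.0, -0.0, -1.0]] 5.1833 [-0.03308851  0.29612375  0.16596421] 0.039924629722159266
```

View pics/w3.png

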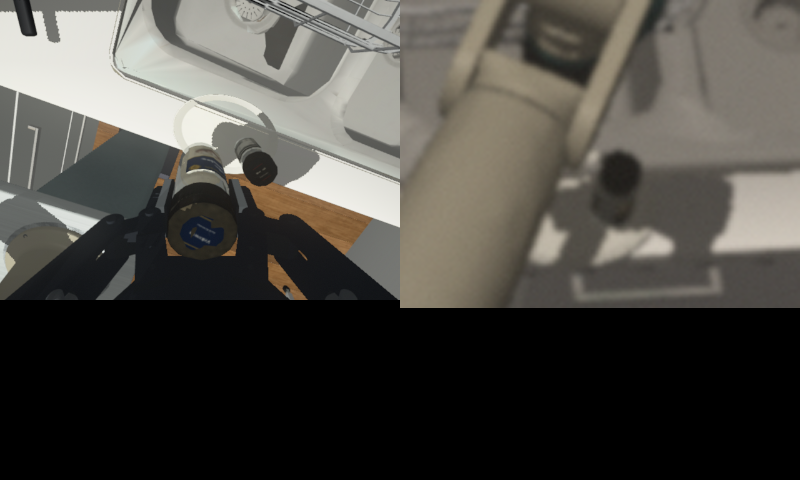

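The other jar's cap is at full-resolution (416,270), the tray rim runs left (275,200), top (336,152), right (444,200), and the held jar is upright.

```bash
python3 - <<'E'
from h import *
c=cam("w3");print(onz(c,(416,270),.111))
for p in((275,205),(282,178),(336,152),(400,165),(444,200)):print(onz(c,p,.011))
E
```

```text
[ 0.40405954 -0.2580117   0.111     ]
[ 0.38551278 -0.13423245  0.011     ]
[ 0.41460056 -0.13195565  0.011     ]
[ 0.45791022 -0.17326997  0.011     ]
[ 0.46901602 -0.23742794  0.011     ]
[ 0.4529457  -0.29491189  0.011     ]
```

Call:
{"op": "step_arm", "data": {
  "commands": [
    {"tx": 0.04,"ty": -0.1,"tz": 0.5,"wx": 0,"wy": 0,"wz": 0},
    {"tx": 0,"ty": 0,"tz": 0.6,"wx": 0,"wy": 0,"wz": 0},
    {"tx": 0,"ty": 0,"tz": 0.6,"wx": 0,"wy": 0,"wz": 0},
    {"tx": 0,"ty": 0,"tz": 0.6,"wx": 0,"wy": 0,"wz": 0},
    {"tx": 0,"ty": 0,"tz": 0.5,"wx": 0,"wy": 0,"wz": 0},
    {"tx": 0,"ty": 0,"tz": 0.3,"wx": 0,"wy": 0,"wz": 0},
    {"tx": 0,"ty": 0,"tz": 0.2,"wx": 0,"wy": 0,"wz": 0},
    {"tx": 0,"ty": 0,"tz": 0.1,"wx": 0,"wy": 0,"wz": 0},
    {"tx": 0,"ty": 0,"tz": 0.1,"wx": 0,"wy": 0,"wz": 0},
    {"tx": 0,"ty": 0,"tz": 0.1,"wx": 0,"wy": 0,"wz": 0},
    {"tx": 0,"ty": 0,"tz": 0,"wx": 0,"wy": 0,"wz": 0},
    {"tx": 0,"ty": 0,"tz": 0,"wx": 0,"wy": 0,"wz": 0}
  ]
}}

```text
clock: 6.18
eef_pos: [0.4061, -0.1741, 0.2411]
orientation: [[0.934, 0.358, 0.001], [0.358, -0.934, -0.0], [0.0, 0.001, -1.0]]
wrist_force: [-0.0, -0.3, -1.0]
width: 0.0399
grasp_force: 60.4
```

Call:
{"op": "step_arm", "data": {
  "commands": [
    {"tx": 0,"ty": 0,"tz": 0.04,"wx": 0,"wy": 0,"wz": 0},
    {"tx": 0,"ty": 0,"tz": 0.03,"wx": 0,"wy": 0,"wz": 0},
    {"tx": 0,"ty": 0,"tz": 0,"wx": 0,"wy": 0,"wz": 0},
    {"tx": 0,"ty": 0,"tz": 0,"wx": 0,"wy": 0,"wz": 0}
  ]
}}

```text
clock: 6.52
eef_pos: [0.406, -0.1742, 0.238]
orientation: [[0.934, 0.358, 0.0], [0.358, -0.934, -0.0], [0.0, 0.0, -1.0]]
wrist_force: [1.0, -0.3, -1.7]
width: 0.0398
grasp_force: 60.4
```

Call:
{"op": "step_arm", "data": {
  "commands": [
    {"tx": 0,"ty": 0,"tz": 0.03,"wx": 0,"wy": 0,"wz": 0},
    {"tx": 0,"ty": 0,"tz": 0.02,"wx": 0,"wy": 0,"wz": 0},
    {"tx": 0,"ty": 0,"tz": 0,"wx": 0,"wy": 0,"wz": 0},
    {"tx": 0,"ty": 0,"tz": 0,"wx": 0,"wy": 0,"wz": 0}
  ]
}}

```text
clock: 6.85
eef_pos: [0.4061, -0.1742, 0.2366]
orientation: [[0.934, 0.358, 0.001], [0.358, -0.934, -0.0], [0.0, 0.001, -1.0]]
wrist_force: [-2.3, 1.3, 5.9]
width: 0.0396
grasp_force: 61.4
```

Contact. Release gently, then rise.

Call:
{"op": "step_arm", "data": {
  "commands": [
    {"tx": 0,"ty": 0,"tz": 0,"wx": 0,"wy": 0,"wz": 0},
    {"tx": 0,"ty": 0,"tz": 0,"wx": 0,"wy": 0,"wz": 0},
    {"tx": 0,"ty": 0,"tz": 0,"wx": 0,"wy": 0,"wz": 0},
    {"tx": 0,"ty": 0,"tz": 0,"wx": 0,"wy": 0,"wz": 0},
    {"tx": 0,"ty": 0,"tz": 0,"wx": 0,"wy": 0,"wz": 0}
  ],
  "claw": 56
}}

```text
clock: 7.27
eef_pos: [0.4059, -0.1741, 0.2357]
orientation: [[0.934, 0.358, -0.0], [0.358, -0.934, 0.0], [-0.0, -0.0, -1.0]]
wrist_force: [0.8, 0.0, 0.5]
width: 0.0561
grasp_force: 0.0
```

Call:
{"op": "step_arm", "data": {
  "commands": [
    {"tx": 0,"ty": 0,"tz": -0.2,"wx": 0,"wy": 0,"wz": 0},
    {"tx": 0,"ty": 0,"tz": -0.4,"wx": 0,"wy": 0,"wz": 0},
    {"tx": 0,"ty": 0,"tz": -0.6,"wx": 0,"wy": 0,"wz": 0},
    {"tx": 0,"ty": 0,"tz": -0.6,"wx": 0,"wy": 0,"wz": 0},
    {"tx": 0,"ty": 0,"tz": -0.6,"wx": 0,"wy": 0,"wz": 0},
    {"tx": 0,"ty": 0,"tz": -0.6,"wx": 0,"wy": 0,"wz": 0},
    {"tx": -0.5,"ty": 0,"tz": -0.5,"wx": 0,"wy": 0,"wz": 0},
    {"tx": 0,"ty": 0,"tz": 0,"wx": 0,"wy": 0,"wz": 0},
    {"tx": 0,"ty": 0,"tz": 0,"wx": 0,"wy": 0,"wz": 0}
  ]
}}

```text
clock: 8.02
eef_pos: [0.387, -0.1814, 0.3774]
orientation: [[0.934, 0.357, 0.003], [0.357, -0.934, -0.002], [0.002, 0.003, -1.0]]
wrist_force: [-0.1, -0.2, -0.1]
width: 0.0558
grasp_force: 0.0
```

```bash
python3 - <<'E'
from h import *
c=grab("wrist","w4");cv2.imwrite("pics/w4.png",c["image"]);s=sense();print(s["eef_pos"],s["joint_positions"],s["clock"])
E
```

```text
[ 0.38720067 -0.18124805  0.37592051] [-5.24263248e-01 -2.20116779e-01  1.71421127e+00  1.68383640e-04
  1.64677956e+00  6.81347825e-01] 8.0667
```

View pics/w4.png

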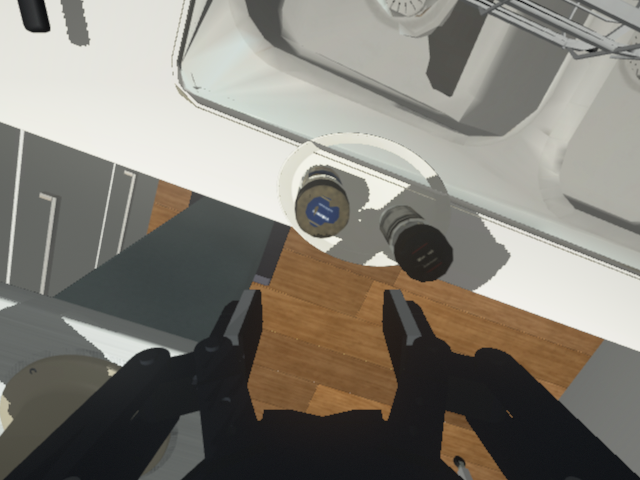

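Both jars stand upright on the tray, own jar's cap at (323,210) and the other's at (425,250). Next is the door tab.

Call:
{"op": "step_arm", "data": {
  "commands": [
    {"tx": 0.446,"ty": -0.7,"tz": 0,"wx": 0,"wy": 0,"wz": 0},
    {"tx": 0.446,"ty": -0.7,"tz": 0.2,"wx": 0,"wy": 0,"wz": 0},
    {"tx": 0.446,"ty": -0.7,"tz": 0.4,"wx": 0,"wy": 0,"wz": 0},
    {"tx": 0.446,"ty": -0.7,"tz": 0.4,"wx": 0,"wy": 0,"wz": 0},
    {"tx": 0.446,"ty": -0.7,"tz": 0.4,"wx": 0,"wy": 0,"wz": 0},
    {"tx": 0.446,"ty": -0.7,"tz": 0.4,"wx": 0,"wy": 0,"wz": 0},
    {"tx": 0.446,"ty": -0.7,"tz": 0.4,"wx": 0,"wy": 0,"wz": 0},
    {"tx": 0.446,"ty": -0.7,"tz": 0.2,"wx": 0,"wy": 0,"wz": 0},
    {"tx": 0,"ty": 0,"tz": 0,"wx": 0,"wy": 0,"wz": 0},
    {"tx": 0,"ty": 0,"tz": 0,"wx": 0,"wy": 0,"wz": 0}
  ]
}}

```text
clock: 8.9
eef_pos: [0.4401, 0.0805, 0.2778]
orientation: [[0.933, 0.361, -0.004], [0.361, -0.933, -0.001], [-0.004, -0.001, -1.0]]
wrist_force: [-1.1, 0.1, 0.1]
width: 0.056
grasp_force: 0.0
```

```bash
python3 - <<'E'
from h import *
c=grab("wrist","w5");s=sense();print(s["eef_pos"],s["clock"]);
p=proj(c,np.array([.459,.089,.04]));print(p)
im=c["image"].copy()
g=cv2.cvtColor(im,cv2.COLOR_BGR2GRAY);m=(g<45).astype(np.uint8)
n,l,st,ce=cv2.connectedComponentsWithStats(m)
for i in range(1,n):
    if st[i,4]>300:print(st[i],ce[i].round(1))
cv2.imwrite("pics/w5.png",im)
E
```

```text
[0.44021907 0.07947734 0.27860765] 8.95
[319.7 219.3]
[    4   290   636   190 53892] [322.6 419.1]
[617 384  23  27 337] [631.  394.5]
```

View pics/w5.png

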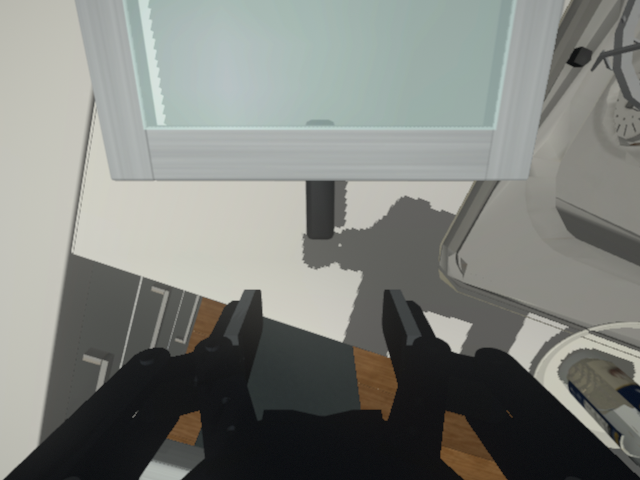

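The tab is at x=320, from the door edge (v=180) to its end at (320,238); door edge corners are (112,181) and (528,180).

```bash
python3 - <<'E'
from h import *
c=cam("w5");L=onz(c,(112,181),.055);R=onz(c,(528,180),.055);y=(L-R)[:2]/np.linalg.norm(L-R);x=np.array([y[1],-y[0]]);m=((L+R)/2)[:2]
print(np.linalg.norm(L-R),"yaw",np.arctan2(x[1],x[0]),"hinge",m+.13*x,"tab",m-.026*x,"end",onz(c,(320,238),.037),m-.042*x)
h=m+.13*x
s=sense();O=s["orientation"];t=np.r_[m-.026*x,.035+.155];print("to grasp",O.T@(t-s["eef_pos"])/.04)
E
```

```text
0.23525557796970953 yaw 0.37327107974088247 hinge [0.60564662 0.14611177] tab [0.46038886 0.08922431] end [0.44630037 0.08388534 0.037     ] [0.44549063 0.0833897 ]
to grasp [ 0.56412802 -0.04530058  2.21368908]
```

Call:
{"op": "step_arm", "data": {
  "commands": [
    {"tx": 0.56,"ty": -0.045,"tz": 0,"wx": 0,"wy": 0,"wz": 0},
    {"tx": 0,"ty": 0,"tz": 0.5,"wx": 0,"wy": 0,"wz": 0},
    {"tx": 0,"ty": 0,"tz": 0.6,"wx": 0,"wy": 0,"wz": 0},
    {"tx": 0,"ty": 0,"tz": 0.6,"wx": 0,"wy": 0,"wz": 0},
    {"tx": 0,"ty": 0,"tz": 0.4,"wx": 0,"wy": 0,"wz": 0},
    {"tx": 0,"ty": 0,"tz": 0.1,"wx": 0,"wy": 0,"wz": 0},
    {"tx": 0,"ty": 0,"tz": 0,"wx": 0,"wy": 0,"wz": 0},
    {"tx": 0,"ty": 0,"tz": 0,"wx": 0,"wy": 0,"wz": 0}
  ]
}}

```text
clock: 9.62
eef_pos: [0.4611, 0.088, 0.1928]
orientation: [[0.934, 0.357, 0.001], [0.357, -0.934, -0.0], [0.001, 0.0, -1.0]]
wrist_force: [-0.3, -0.0, -0.4]
width: 0.0561
grasp_force: 0.0
```

Call:
{"op": "step_arm", "data": {
  "commands": [
    {"tx": 0,"ty": 0,"tz": 0,"wx": 0,"wy": 0,"wz": 0},
    {"tx": 0,"ty": 0,"tz": 0,"wx": 0,"wy": 0,"wz": 0},
    {"tx": 0,"ty": 0,"tz": 0,"wx": 0,"wy": 0,"wz": 0},
    {"tx": 0,"ty": 0,"tz": 0,"wx": 0,"wy": 0,"wz": 0},
    {"tx": 0,"ty": 0,"tz": 0,"wx": 0,"wy": 0,"wz": 0},
    {"tx": 0,"ty": 0,"tz": 0,"wx": 0,"wy": 0,"wz": 0},
    {"tx": 0,"ty": 0,"tz": 0,"wx": 0,"wy": 0,"wz": 0}
  ],
  "claw": 5
}}

```text
clock: 10.2
eef_pos: [0.4607, 0.0899, 0.1927]
orientation: [[0.934, 0.358, 0.001], [0.358, -0.934, 0.004], [0.002, -0.003, -1.0]]
wrist_force: [-3.4, 8.7, 3.1]
width: 0.0167
grasp_force: 61.0
```

```bash
python3 - <<'E'
from h import *
s=sense();p=s["eef_pos"];print(p)
# tab in hinge frame at door angle q: along door 156, outer 20; local (x,z)
f=lambda q:np.array([-.156*np.sin(q)-.020*np.cos(q), .156*np.cos(q)-.020*np.sin(q)])
qs=np.linspace(np.pi/2,0,19);P=np.array([f(q) for q in qs]);D=np.diff(P,axis=0)/.04
print(np.c_[qs[1:],D[:,0],-D[:,1]].round(3))
E
```

```text
[0.46066791 0.08992475 0.19273439]
[[ 1.484e+00 -2.900e-02 -3.420e-01]
 [ 1.396e+00  1.000e-03 -3.430e-01]
 [ 1.309e+00  3.100e-02 -3.420e-01]
 [ 1.222e+00  6.100e-02 -3.380e-01]
 [ 1.134e+00  9.000e-02 -3.310e-01]
 [ 1.047e+00  1.180e-01 -3.220e-01]
 [ 9.600e-01  1.460e-01 -3.100e-01]
 [ 8.730e-01  1.730e-01 -2.960e-01]
 [ 7.850e-01  1.980e-01 -2.800e-01]
 [ 6.980e-01  2.210e-01 -2.620e-01]
 [ 6.110e-01  2.430e-01 -2.420e-01]
 [ 5.240e-01  2.640e-01 -2.200e-01]
 [ 4.360e-01  2.820e-01 -1.960e-01]
 [ 3.490e-01  2.980e-01 -1.700e-01]
 [ 2.620e-01  3.110e-01 -1.440e-01]
 [ 1.750e-01  3.230e-01 -1.160e-01]
 [ 8.700e-02  3.320e-01 -8.800e-02]
 [ 0.000e+00  3.380e-01 -5.800e-02]]
```

Call:
{"op": "step_arm", "data": {
  "commands": [
    {"tx": -0.03,"ty": -0.04,"tz": -0.34,"wx": 0,"wy": 0,"wz": 0},
    {"tx": 0,"ty": 0,"tz": -0.343,"wx": 0,"wy": 0,"wz": 0},
    {"tx": 0.03,"ty": 0,"tz": -0.342,"wx": 0,"wy": 0,"wz": 0},
    {"tx": 0.061,"ty": 0,"tz": -0.338,"wx": 0,"wy": 0,"wz": 0},
    {"tx": 0,"ty": 0,"tz": 0,"wx": 0,"wy": 0,"wz": 0}
  ]
}}

```text
clock: 10.62
eef_pos: [0.463, 0.0915, 0.249]
orientation: [[0.934, 0.358, 0.003], [0.358, -0.934, 0.001], [0.003, 0.0, -1.0]]
wrist_force: [1.8, 2.5, -1.7]
width: 0.0166
grasp_force: 60.1
```

Call:
{"op": "step_arm", "data": {
  "commands": [
    {"tx": 0.09,"ty": 0,"tz": -0.331,"wx": 0,"wy": 0,"wz": 0},
    {"tx": 0.118,"ty": 0,"tz": -0.322,"wx": 0,"wy": 0,"wz": 0},
    {"tx": 0.146,"ty": 0,"tz": -0.31,"wx": 0,"wy": 0,"wz": 0},
    {"tx": 0.173,"ty": 0,"tz": -0.296,"wx": 0,"wy": 0,"wz": 0},
    {"tx": 0.198,"ty": 0,"tz": -0.28,"wx": 0,"wy": 0,"wz": 0},
    {"tx": 0.221,"ty": 0,"tz": -0.262,"wx": 0,"wy": 0,"wz": 0},
    {"tx": 0,"ty": 0,"tz": 0,"wx": 0,"wy": 0,"wz": 0}
  ]
}}

```text
clock: 11.2
eef_pos: [0.4985, 0.1051, 0.3187]
orientation: [[0.934, 0.358, 0.001], [0.358, -0.934, 0.001], [0.001, -0.001, -1.0]]
wrist_force: [1.0, 2.7, -4.9]
width: 0.0169
grasp_force: 61.2
```

Call:
{"op": "step_arm", "data": {
  "commands": [
    {"tx": 0.243,"ty": 0,"tz": -0.242,"wx": 0,"wy": 0,"wz": 0},
    {"tx": 0.264,"ty": 0,"tz": -0.22,"wx": 0,"wy": 0,"wz": 0},
    {"tx": 0.282,"ty": 0,"tz": -0.196,"wx": 0,"wy": 0,"wz": 0},
    {"tx": 0.298,"ty": 0,"tz": -0.17,"wx": 0,"wy": 0,"wz": 0},
    {"tx": 0.311,"ty": 0,"tz": -0.144,"wx": 0,"wy": 0,"wz": 0},
    {"tx": 0,"ty": 0,"tz": 0,"wx": 0,"wy": 0,"wz": 0}
  ]
}}

```text
clock: 11.7
eef_pos: [0.5506, 0.1252, 0.3561]
orientation: [[0.934, 0.358, -0.003], [0.358, -0.934, 0.0], [-0.002, -0.001, -1.0]]
wrist_force: [-2.1, 3.6, -2.8]
width: 0.0165
grasp_force: 62.3
```

Call:
{"op": "step_arm", "data": {
  "commands": [
    {"tx": 0.323,"ty": 0,"tz": -0.116,"wx": 0,"wy": 0,"wz": 0},
    {"tx": 0.332,"ty": 0,"tz": -0.088,"wx": 0,"wy": 0,"wz": 0},
    {"tx": 0.17,"ty": 0,"tz": -0.03,"wx": 0,"wy": 0,"wz": 0},
    {"tx": 0.17,"ty": 0,"tz": -0.03,"wx": 0,"wy": 0,"wz": 0},
    {"tx": 0,"ty": 0,"tz": 0,"wx": 0,"wy": 0,"wz": 0},
    {"tx": 0,"ty": 0,"tz": 0,"wx": 0,"wy": 0,"wz": 0}
  ]
}}

```text
clock: 12.2
eef_pos: [0.5868, 0.1391, 0.3662]
orientation: [[0.934, 0.358, -0.003], [0.358, -0.934, 0.0], [-0.003, -0.001, -1.0]]
wrist_force: [-2.4, 5.1, -6.7]
width: 0.0166
grasp_force: 60.8
```

Call:
{"op": "step_arm", "data": {
  "commands": [
    {"tx": 0.05,"ty": 0,"tz": 0,"wx": 0,"wy": 0,"wz": 0},
    {"tx": 0.05,"ty": 0,"tz": 0,"wx": 0,"wy": 0,"wz": 0},
    {"tx": 0.05,"ty": 0,"tz": 0,"wx": 0,"wy": 0,"wz": 0},
    {"tx": 0,"ty": 0,"tz": 0,"wx": 0,"wy": 0,"wz": 0},
    {"tx": 0,"ty": 0,"tz": 0,"wx": 0,"wy": 0,"wz": 0}
  ]
}}

```text
clock: 12.62
eef_pos: [0.5922, 0.1413, 0.3668]
orientation: [[0.934, 0.358, -0.002], [0.358, -0.934, 0.001], [-0.002, -0.001, -1.0]]
wrist_force: [-3.1, 4.3, -5.4]
width: 0.0165
grasp_force: 60.6
```

Call:
{"op": "step_arm", "data": {
  "commands": [
    {"tx": 0.05,"ty": 0,"tz": 0,"wx": 0,"wy": 0,"wz": 0},
    {"tx": 0.05,"ty": 0,"tz": 0,"wx": 0,"wy": 0,"wz": 0},
    {"tx": 0.05,"ty": 0,"tz": 0,"wx": 0,"wy": 0,"wz": 0},
    {"tx": 0,"ty": 0,"tz": 0,"wx": 0,"wy": 0,"wz": 0},
    {"tx": 0,"ty": 0,"tz": 0,"wx": 0,"wy": 0,"wz": 0}
  ]
}}

```text
clock: 13.03
eef_pos: [0.5966, 0.1429, 0.3671]
orientation: [[0.934, 0.358, -0.009], [0.358, -0.934, -0.002], [-0.009, -0.002, -1.0]]
wrist_force: [-20.0, -0.7, 1.2]
width: 0.0166
grasp_force: 69.4
```

Door is against its stop (20 N). Ease off, release, rise, then look at the dial.

Call:
{"op": "step_arm", "data": {
  "commands": [
    {"tx": -0.06,"ty": 0,"tz": 0,"wx": 0,"wy": 0,"wz": 0},
    {"tx": 0,"ty": 0,"tz": 0,"wx": 0,"wy": 0,"wz": 0},
    {"tx": 0,"ty": 0,"tz": 0,"wx": 0,"wy": 0,"wz": 0},
    {"tx": 0,"ty": 0,"tz": 0,"wx": 0,"wy": 0,"wz": 0}
  ],
  "claw": 40
}}

```text
clock: 13.37
eef_pos: [0.5958, 0.1411, 0.368]
orientation: [[0.934, 0.357, -0.0], [0.357, -0.934, -0.003], [-0.001, 0.002, -1.0]]
wrist_force: [-5.3, -4.4, -1.6]
width: 0.0398
grasp_force: 3.2
```

Call:
{"op": "step_arm", "data": {
  "commands": [
    {"tx": 0,"ty": 0,"tz": -0.2,"wx": 0,"wy": 0,"wz": 0},
    {"tx": 0,"ty": 0,"tz": -0.4,"wx": 0,"wy": 0,"wz": 0},
    {"tx": 0,"ty": 0,"tz": -0.6,"wx": 0,"wy": 0,"wz": 0},
    {"tx": 0,"ty": 0,"tz": -0.7,"wx": 0,"wy": 0,"wz": 0},
    {"tx": 0,"ty": 0,"tz": -0.7,"wx": 0,"wy": 0,"wz": 0},
    {"tx": 0,"ty": 0,"tz": -0.7,"wx": 0,"wy": 0,"wz": 0},
    {"tx": 0.1,"ty": 0.5,"tz": 0,"wx": 0,"wy": 0,"wz": 0},
    {"tx": 0.1,"ty": 0.5,"tz": 0,"wx": 0,"wy": 0,"wz": 0},
    {"tx": 0.1,"ty": 0.5,"tz": 0,"wx": 0,"wy": 0,"wz": 0},
    {"tx": 0,"ty": 0,"tz": 0,"wx": 0,"wy": 0,"wz": 0},
    {"tx": 0,"ty": 0,"tz": 0,"wx": 0,"wy": 0,"wz": 0}
  ]
}}

```text
clock: 14.28
eef_pos: [0.6289, 0.0896, 0.5008]
orientation: [[0.935, 0.356, 0.002], [0.356, -0.935, 0.0], [0.002, 0.001, -1.0]]
wrist_force: [-0.2, 0.5, 0.4]
width: 0.0398
grasp_force: 0.0
```

```bash
python3 - <<'E'
from h import *
c=grab("wrist","w6");d=grab("side","s6");s=sense();print(s["eef_pos"],s["joint_positions"].round(2) if hasattr(s["joint_positions"],'round') else s["joint_positions"],s["clock"])
print(proj(c,np.array([.676,.109,.252])),proj(c,np.array([.676,.109,.223])),proj(d,np.array([.59,.14,.2])))
o=np.zeros((480,800,3),np.uint8);o[:,:560]=cv2.resize(c["image"],(560,420)) if 0 else c["image"][:, 40:600]
o[:240,560:]=cv2.resize(d["image"][130:290,180:340],(240,240));cv2.imwrite("pics/w6.png",o)
E
```

```text
[0.62841019 0.09084587 0.5007969 ] [0.09 0.38 0.83 0.   1.93 1.29] 14.3833
[318.5 171.2] [318.9 165.2] [274.4 208.2]
```

View pics/w6.png

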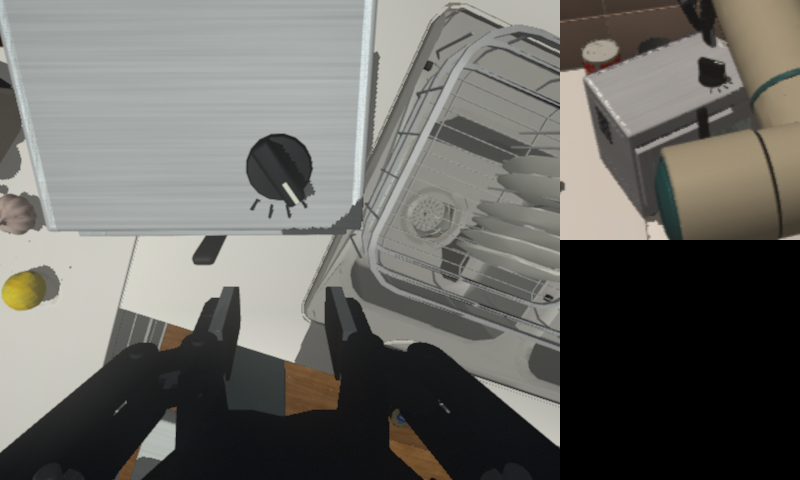

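Door is upright and shut. The dial disc is centred at full-image (319,167) with the white pointer towards (338,205); the rest mark is at lower right, and the three clicks at about (330,213), (311,211) and (293,204) follow clockwise. Garlic and lemon are untouched. I measure the pointer by mask.

```bash
python3 - <<'E'
from h import *
c=cam("w6");g=cv2.cvtColor(c["image"],cv2.COLOR_BGR2GRAY)
yy,xx=np.mgrid[:480,:640];s=sense()
# white pointer: bright pixels, within disc
for th in(150,180):
    m=((g>th)&(np.hypot(xx-328,yy-188)<22)&(np.hypot(xx-319,yy-166.5)<32)).astype(np.uint8)
    n,l,st,ce=cv2.connectedComponentsWithStats(m)
    for i in range(1,n):
        if st[i,4]>25:
            ys,xs=np.where(l==i);W=np.array([onz(c,(a,b),.252)[:2] for a,b in zip(xs,ys)])
            v=cv2.fitLine(W.astype(np.float32),2,0,.001,.001).ravel();print(th,st[i],W.mean(0),"dir deg",np.degrees(np.arctan2(v[1],v[0])))
            ctr=np.array([.676,.109]);d=ctr-W.mean(0);print("from centre deg",np.degrees(np.arctan2(d[1],d[0])),np.hypot(*d))
print("disc c",onz(c,(319,166.5),.223))
# marks
m=((g<70)&(yy>198)&(yy<220)&(xx>285)&(xx<352)).astype(np.uint8);n,l,st,ce=cv2.connectedComponentsWithStats(m)
D=onz(c,(319,166.5),.223)[:2]
for i in range(1,n):
    if st[i,4]>6:
        d=D-onz(c,ce[i],.215)[:2];print(st[i],ce[i].round(1),"deg",np.degrees(np.arctan2(d[1],d[0])),np.hypot(*d))
O=s["orientation"];print("tool yaw",np.degrees(np.arctan2(O[1][0],O[0][0])),"move",np.array(O).T@(np.r_[.676,.109,.401]-s["eef_pos"])/.04)
E
```

```text
150 [323 183  11  14  69] [0.66726506 0.09914837] dir deg 55.32919
from centre deg 48.43822084100204 0.013166382829873185
180 [323 183  11  14  53] [0.66719791 0.09909489] dir deg 55.934464
from centre deg 48.374404379248375 0.013250960893482861
disc c [0.67519799 0.10860408 0.223     ]
[318 199  17  18  72] [328.1 203.6] deg 34.07903470455978 0.030098413676972628
[291 200   8  10  18] [294.  204.6] deg -11.900472603301226 0.03577210689662361
[342 202   5   5  10] [344.1 204. ] deg 53.8193038160021 0.035285999280096146
[309 205   3  12  18] [310.4 211.3] deg 9.99818234704587 0.03606184623086863
tool yaw 20.968843427835402 move [1.26862062e+00 7.91265230e-04 2.49734166e+00]
```

Pointer and click marks agree: bar at rest has yaw about 56°, third click about -12.5°. Turn the tool -35° about its z, then descend.

Call:
{"op": "step_arm", "data": {
  "commands": [
    {"tx": 0.42,"ty": 0,"tz": 0,"wx": 0,"wy": 0,"wz": 0},
    {"tx": 0.42,"ty": 0,"tz": 0,"wx": 0,"wy": 0,"wz": 0},
    {"tx": 0.42,"ty": 0,"tz": 0,"wx": 0,"wy": 0,"wz": 0},
    {"tx": 0,"ty": 0,"tz": 0,"wx": 0,"wy": 0,"wz": -0.98},
    {"tx": 0,"ty": 0,"tz": 0,"wx": 0,"wy": 0,"wz": -0.97},
    {"tx": 0,"ty": 0,"tz": 0,"wx": 0,"wy": 0,"wz": -0.97},
    {"tx": 0,"ty": 0,"tz": 0,"wx": 0,"wy": 0,"wz": -0.97},
    {"tx": 0,"ty": 0,"tz": 0,"wx": 0,"wy": 0,"wz": -0.97},
    {"tx": 0,"ty": 0,"tz": 0,"wx": 0,"wy": 0,"wz": -0.97},
    {"tx": 0,"ty": 0,"tz": 0,"wx": 0,"wy": 0,"wz": 0},
    {"tx": 0,"ty": 0,"tz": 0,"wx": 0,"wy": 0,"wz": 0}
  ]
}}

```text
clock: 15.3
eef_pos: [0.6754, 0.1093, 0.5005]
orientation: [[0.562, 0.827, 0.001], [0.827, -0.562, 0.0], [0.001, 0.001, -1.0]]
wrist_force: [0.2, 0.0, 0.0]
width: 0.0402
grasp_force: 0.0
```

```bash
python3 - <<'E'
from h import *
s=sense();O=np.array(s["orientation"]);print(s["eef_pos"],np.degrees(np.arctan2(O[1,0],O[0,0])),O.T@(np.r_[.6755,.1088,.401]-s["eef_pos"])/.04,np.round(s["joint_positions"],2),s["width"])
E
```

```text
[0.67542552 0.10933768 0.50046373] 55.8263613553925 [-0.01167012  0.00711286  2.48659274] [ 0.11  0.55  0.61 -0.    1.98  0.7 ] 0.040208089684050125
```

Call:
{"op": "step_arm", "data": {
  "commands": [
    {"tx": 0,"ty": 0,"tz": 0.5,"wx": 0,"wy": 0,"wz": 0},
    {"tx": 0,"ty": 0,"tz": 0.6,"wx": 0,"wy": 0,"wz": 0},
    {"tx": 0,"ty": 0,"tz": 0.5,"wx": 0,"wy": 0,"wz": 0},
    {"tx": 0,"ty": 0,"tz": 0.4,"wx": 0,"wy": 0,"wz": 0},
    {"tx": 0,"ty": 0,"tz": 0.3,"wx": 0,"wy": 0,"wz": 0},
    {"tx": 0,"ty": 0,"tz": 0.18,"wx": 0,"wy": 0,"wz": 0},
    {"tx": 0,"ty": 0,"tz": 0,"wx": 0,"wy": 0,"wz": 0},
    {"tx": 0,"ty": 0,"tz": 0,"wx": 0,"wy": 0,"wz": 0}
  ]
}}

```text
clock: 15.97
eef_pos: [0.6758, 0.1086, 0.4014]
orientation: [[0.561, 0.828, 0.001], [0.828, -0.561, 0.0], [0.0, 0.001, -1.0]]
wrist_force: [-0.1, 0.7, 0.8]
width: 0.0398
grasp_force: 0.0
```

Call:
{"op": "step_arm", "data": {
  "commands": [
    {"tx": 0,"ty": 0,"tz": 0,"wx": 0,"wy": 0,"wz": 0},
    {"tx": 0,"ty": 0,"tz": 0,"wx": 0,"wy": 0,"wz": 0},
    {"tx": 0,"ty": 0,"tz": 0,"wx": 0,"wy": 0,"wz": 0},
    {"tx": 0,"ty": 0,"tz": 0,"wx": 0,"wy": 0,"wz": 0},
    {"tx": 0,"ty": 0,"tz": 0,"wx": 0,"wy": 0,"wz": 0},
    {"tx": 0,"ty": 0,"tz": 0,"wx": 0,"wy": 0,"wz": 0}
  ],
  "claw": 5
}}

```text
clock: 16.47
eef_pos: [0.675, 0.1095, 0.4027]
orientation: [[0.559, 0.829, -0.001], [0.829, -0.559, 0.002], [0.0, -0.002, -1.0]]
wrist_force: [-10.6, 3.6, 4.2]
width: 0.0127
grasp_force: 60.4
```

```bash
cat > st.py <<'E'
from h import *
s=sense();O=np.array(s["orientation"]);print(s["eef_pos"].round(4) if hasattr(s["eef_pos"],'round') else s["eef_pos"],"yaw",np.degrees(np.arctan2(O[1,0],O[0,0])),"F",np.round(s["wrist_force"],1),"T",np.round(s["torque"],2),s["width"],s["grasp_force"],s["clock"])
E
python3 st.py
```

```text
[0.675  0.1095 0.4027] yaw 56.00237754057546 F [-10.6   3.6   4.2] T [ 0.51  1.57 -0.12] 0.012675453444799843 60.38597524166107 16.4667
```

Call:
{"op": "step_arm", "data": {
  "commands": [
    {"tx": 0,"ty": -0.03,"tz": 0,"wx": 0,"wy": 0,"wz": 0.2},
    {"tx": 0,"ty": 0,"tz": 0,"wx": 0,"wy": 0,"wz": 0.5},
    {"tx": 0,"ty": 0,"tz": 0,"wx": 0,"wy": 0,"wz": 0.5},
    {"tx": 0,"ty": 0,"tz": 0,"wx": 0,"wy": 0,"wz": 0.5},
    {"tx": 0,"ty": 0,"tz": 0,"wx": 0,"wy": 0,"wz": 0.5},
    {"tx": 0,"ty": 0,"tz": 0,"wx": 0,"wy": 0,"wz": 0.5},
    {"tx": 0,"ty": 0,"tz": 0,"wx": 0,"wy": 0,"wz": 0.5},
    {"tx": 0,"ty": 0,"tz": 0,"wx": 0,"wy": 0,"wz": 0.5},
    {"tx": 0,"ty": 0,"tz": 0,"wx": 0,"wy": 0,"wz": 0.5},
    {"tx": 0,"ty": 0,"tz": 0,"wx": 0,"wy": 0,"wz": 0.5},
    {"tx": 0,"ty": 0,"tz": 0,"wx": 0,"wy": 0,"wz": 0}
  ]
}}

```text
clock: 17.38
eef_pos: [0.6746, 0.1092, 0.4027]
orientation: [[0.886, 0.464, 0.002], [0.464, -0.886, 0.0], [0.002, 0.001, -1.0]]
wrist_force: [-3.7, -0.5, 5.7]
width: 0.0127
grasp_force: 60.2
```

```bash
python3 st.py
```

```text
[0.6746 0.1092 0.4027] yaw 27.63313866758338 F [-3.7 -0.5  5.7] T [-0.16  0.53  0.09] 0.012727209966543699 60.21730363368988 17.3833
```

Call:
{"op": "step_arm", "data": {
  "commands": [
    {"tx": 0,"ty": 0,"tz": 0,"wx": 0,"wy": 0,"wz": 0.5},
    {"tx": 0,"ty": 0,"tz": 0,"wx": 0,"wy": 0,"wz": 0.5},
    {"tx": 0,"ty": 0,"tz": 0,"wx": 0,"wy": 0,"wz": 0.5},
    {"tx": 0,"ty": 0,"tz": 0,"wx": 0,"wy": 0,"wz": 0.5},
    {"tx": 0,"ty": 0,"tz": 0,"wx": 0,"wy": 0,"wz": 0.5},
    {"tx": 0,"ty": 0,"tz": 0,"wx": 0,"wy": 0,"wz": 0.5},
    {"tx": 0,"ty": 0,"tz": 0,"wx": 0,"wy": 0,"wz": 0.5},
    {"tx": 0,"ty": 0,"tz": 0,"wx": 0,"wy": 0,"wz": 0.5},
    {"tx": 0,"ty": 0,"tz": 0,"wx": 0,"wy": 0,"wz": 0.5},
    {"tx": 0,"ty": 0,"tz": 0,"wx": 0,"wy": 0,"wz": 0.5},
    {"tx": 0,"ty": 0,"tz": 0,"wx": 0,"wy": 0,"wz": 0.5},
    {"tx": 0,"ty": 0,"tz": 0,"wx": 0,"wy": 0,"wz": 0}
  ]
}}

```text
clock: 18.38
eef_pos: [0.6747, 0.1086, 0.4027]
orientation: [[0.996, -0.094, 0.002], [-0.094, -0.996, -0.001], [0.002, 0.001, -1.0]]
wrist_force: [-3.0, -2.3, 5.5]
width: 0.0132
grasp_force: 60.4
```

```bash
python3 st.py
```

```text
[0.6747 0.1086 0.4027] yaw -5.36941709315758 F [-3.  -2.3  5.5] T [-0.63  0.6   0.08] 0.013167928815054889 60.4358035326004 18.3833
```

Call:
{"op": "step_arm", "data": {
  "commands": [
    {"tx": 0,"ty": 0,"tz": 0,"wx": 0,"wy": 0,"wz": 0.4},
    {"tx": 0,"ty": 0,"tz": 0,"wx": 0,"wy": 0,"wz": 0.4},
    {"tx": 0,"ty": 0,"tz": 0,"wx": 0,"wy": 0,"wz": 0},
    {"tx": 0,"ty": 0,"tz": 0,"wx": 0,"wy": 0,"wz": 0}
  ]
}}

```text
clock: 18.72
eef_pos: [0.6747, 0.1085, 0.4027]
orientation: [[0.985, -0.174, 0.002], [-0.174, -0.985, -0.001], [0.002, 0.001, -1.0]]
wrist_force: [-3.8, -2.2, 6.2]
width: 0.0128
grasp_force: 60.4
```

```bash
python3 st.py
```

```text
[0.6747 0.1085 0.4027] yaw -10.030173095926402 F [-3.8 -2.2  6.2] T [-0.67  0.67  0.11] 0.01280010483120675 60.433310866355896 18.7167
```

Call:
{"op": "step_arm", "data": {
  "commands": [
    {"tx": 0,"ty": 0,"tz": 0,"wx": 0,"wy": 0,"wz": 0.2},
    {"tx": 0,"ty": 0,"tz": 0,"wx": 0,"wy": 0,"wz": 0.2},
    {"tx": 0,"ty": 0,"tz": 0,"wx": 0,"wy": 0,"wz": 0},
    {"tx": 0,"ty": 0,"tz": 0,"wx": 0,"wy": 0,"wz": 0}
  ]
}}

```text
clock: 19.05
eef_pos: [0.6746, 0.1086, 0.4027]
orientation: [[0.977, -0.215, 0.002], [-0.215, -0.977, -0.001], [0.002, 0.001, -1.0]]
wrist_force: [-3.2, -2.7, 5.6]
width: 0.0125
grasp_force: 60.4
```

```bash
python3 st.py
```

```text
[0.6746 0.1086 0.4027] yaw -12.420791510966952 F [-3.2 -2.7  5.6] T [-0.68  0.72  0.1 ] 0.012548619204337131 60.431594252586365 19.05
```

Call:
{"op": "step_arm", "data": {
  "commands": [
    {"tx": 0,"ty": 0,"tz": 0,"wx": 0,"wy": 0,"wz": 0.07},
    {"tx": 0,"ty": 0,"tz": 0,"wx": 0,"wy": 0,"wz": 0},
    {"tx": 0,"ty": 0,"tz": 0,"wx": 0,"wy": 0,"wz": 0}
  ]
}}

```text
clock: 19.3
eef_pos: [0.6747, 0.1085, 0.4027]
orientation: [[0.975, -0.222, 0.002], [-0.222, -0.975, -0.001], [0.002, 0.001, -1.0]]
wrist_force: [-2.9, -2.7, 6.2]
width: 0.013
grasp_force: 60.4
```

```bash
python3 st.py; python3 -c "
from plant import close_job
print(close_job())"
```

```text
[0.6747 0.1085 0.4027] yaw -12.838279060152157 F [-2.9 -2.7  6.2] T [-0.75  0.65  0.09] 0.013001981761961373 60.42722225189209 19.3
the job is handed in; nothing more can be done
None
```

I handed the job in at 19.3 s: the jar stands upright on the tray beside the other jar, the door is shut, and the gripper is holding the dial at the third click (1.20 rad by tool rotation, not checked by camera); the hand-in returned no verdict.

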